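Reset the tripped dry-block heater

TASK

The dry-block heater has tripped: push its sliding cover all the way across so that the round well lies open, reach a fingertip into that well and press the sunken round key fully down for at least a second, let it spring back up, and then push the cover all the way back over the round well. Do it all by pushing with the fingers: nothing is to be picked up, the key in the square well must not be pressed, and the small things standing round the heater stay standing where they are.

Things in the scene. Friction and masses are not known exactly. Their poses are not given: they have to be found in the camera images.
- heater: White bench instrument, fixed, 200 (x) x 250 (y) mm, deck 56 mm above the worktop. Origin: centre of its underside. x points from the front (dark display, towards the robot) to the rear (aluminium block with tube holes, top 72 mm high, 30 to 86 mm behind the origin), y to its left, z up. Two wells lie in the deck 35 mm in front of the origin: round one 50 mm to the left, square one 50 mm to the right.
- round_well (a point): Centre of the mouth of the round well, at deck height (fixed on the heater). The well is 50 mm across and 24 mm deep; in it sits the round key, 34 mm across, whose flat face is 15 mm below the deck when up and 21 mm below when fully pressed.
- square_well (a point): Centre of the mouth of the square well, at deck height (fixed on the heater). 50 x 50 mm, 24 mm deep, with a square key 32 x 32 mm, face 15 mm below the deck; this key is not to be pressed.
- round_key (a joint): Travel of the round key in m: 0 up, 0.006 fully pressed straight down. Spring: starts to move at about 1.2 N, fully down at about 5 N, springs back when released.
- square_key (a joint): Travel of the square key in m: 0 up, 0.006 fully pressed; same spring. Must stay up.
- cover (a joint): Travel of the sliding cover in m, along the heater's -y (to its right): 0 = cover centred over the round well (left stop), 0.1 = centred over the square well (right stop), round well open. It starts within 12 mm of the left stop. It slides with about 2 N of friction, stays where it is left and cannot be lifted out of the rails.
- cover_top (a point): Centre of the cover's top, 16 mm above the deck. Grey cover with ribs, 92 mm long along heater y; its two upright end faces, 46 mm left and right of this point, 2 to 16 mm above the deck, are there to be pushed. It runs between two rails along y, 72 mm apart in the clear, 12 mm high, ending 107 mm left and right of the heater's origin; fingers fit down between them at each end of the cover.
- vial_0: Small clear vial with a white cap, 23 mm across, 48 mm high, standing loose in front of the heater. Origin: centre of its underside, z up.
- rubber_stopper: Brown-red rubber stopper, 26 mm across, 26 mm high, standing loose in front of the heater. Origin: centre of its underside, z up.
- dropper_bottle: Small brown dropper bottle with a black bulb, 32 mm across, 94 mm high, standing loose to the right of the heater. Origin: centre of its underside, z up.
- beaker_glass: Clear beaker, 55 mm across, 68 mm high, standing loose to the left of the heater. Origin: centre of its underside, z up.
Mind the look-alikes: they are no part of the job. What is meant by the vial_0 is not pink, and is the smaller of those in its own colour.

How it is judged:
By the outcome, as a careful person would: the job done as asked, in the order asked, and still so for the second after the job is handed in, with the robot touching nothing.
It also fails if it takes over 58 s, if anything falls off the work surface, if the arm or the gripper's body presses on something with over 40 N, if the wrist force passes 120 N, or if a joint passes its speed limit or range.

ROBOT

A 6-joint arm with a two-finger parallel gripper is mounted at the origin on a cart in front of the work surface, level with it; the furniture and walls round the work are solid. World frame = base frame: x ahead of the robot, y to its left, z up, the work surface at z = 0. Lengths are in mm, angles in rad, forces in N, time in s.
With the tool pointing down it reaches from about 325 to 1000 mm from the base axis. Payload 5.1 kg.
Tool frame: the origin (TCP) lies on the centre line of the jaws, within the pads' length; the fingertips stand 8 mm ahead of it and the grasp point (between the pads) lies 11 mm behind it (manip.tip_reach is the distance from the TCP to the fingertips, in mm); z points along the fingers, y is the line along which they close (so a half turn about z gives the same grasp; the last joint's range is limited). The gripper opens to 85 mm and grips with 20 to 120 N. Pads are 22 mm wide; open, the fingers measure 114 mm over their backs; the gripper's body (76 mm by 85 mm) begins 54 mm behind the grasp point. The pads swing forward as they close: fully open they stand 13 mm farther back than shut.
Start: joints at [-0.083, 0.124, 1.65, -0, 1.367, -0.083], TCP at [649.988, -0.028, 239.322] pointing down, gripper open.
Joint ranges: [-2.61, 2.61], [-1.02, 2.33], [0.03, 2.71], [-1.35, 4.49], [0.32, 2.68], [-2.91, 2.91]. Speed limits (rad/s): [2.57, 2.57, 3.14, 3.14, 3.14, 3.14].

INTERFACE

Orientations are given as a unit quaternion [w, x, y, z].
In Python, from bench import manip gives the robot as it stands.
- The arm moves only by the tool apply_moves, never from a script. Its argument "deltas" is text: rows parted by semicolons, each of 7 numbers parted by spaces: the turn, a rotation vector about the tool's x, y, z in degrees, then the shift along the tool's x, y, z in m, then the opening, from -1 (shut) to 1 (fully open). A call has 1 to 12 rows; each row is the pose to reach, as a shift and turn from the pose commanded when the call began, along the tool's axes at that moment; what a row does not reach only later rows make up. A row lasts 1/10 s, in which the tool goes at most 50 mm and 8.59 degrees, less where a joint would pass 70% of its speed; a pose out of reach is approached as far as the arm can. A call with a gripper value outside its range is refused whole. The fingers move at their own pace and stop on an object; "squeeze" is the grip in N (left out, the last holds). Time passes only in rows, so rows that repeat a pose let the fingers close. It gives the time, the measured TCP pose, the force, the opening and the grip force at its end, in the units of the state.
- manip.sense(): the state, without advancing time (a new reading comes with each control period).
- manip.capture(name): name is "scene" or "side" or "wrist"; returns a dict with "color" (400x640x3 uint8, red, green, blue), "range_z" (400x640 float32, mm along the optical axis (not along the pixel's ray), 0 where there is no reading), "intrinsics" (3x3 intrinsics, pixels), "rvec" (rotation vector, rad) and "tvec" (3), from world to camera coordinates, as OpenCV has them. Camera axes: x right, y down, z forward; pixel columns grow to the right and rows downward; lengths in mm; the calibration is good to about 2 mm. A picture is of the moment at which its call begins.
- manip.close_job(): hands the job in; it is judged then, once.
The state is a dict: "clock": time; "qpos": joint angles; "qd": joint speeds; "effort": joint torques, N m; "position": TCP position; "tool_rot": TCP orientation; "contact_force": force on the tool from outside, world axes, zero at the start; "moment": the same for the moment, N m; "grip_width": finger opening in mm; "grip_force": force on a finger pad.
Only numpy, scipy, OpenCV 4.12 (cv2) and the standard library are available. Lean on these libraries where they do the work, as an engineer would, in place of code of your own. Each camera call takes 0.05 s, during which the arm holds its last target. There are 200 camera calls.

## Working session

There is one attempt and no reset: what is moved stays moved. The work goes in short steps, Python scripts to look and compute and a tool call to move; the robot and the scene stay as the last step left them, time stands still between calls to the robot, and variables do not carry over. Pictures are saved under pics/ and viewed, at most 10 in all, crops included, and the job is handed in when it is done.

Besides the shell and the picture viewer there is one more tool, called after "Emit:" as name(argument=value, ...) on one line, values as JSON. apply_moves: Moves the arm, as the interface text tells. Its arguments: {"type":"object","properties":{"deltas":{"type":"string"},"squeeze":{"type":"number"}},"required":["deltas"]}

```bash
mkdir -p pics
cat > h.py <<'E'
import numpy as np,cv2
from bench import manip
def cap(n):
    c=manip.capture(n); np.savez('%s.npz'%n,**c); return c
def world(c):
    K=np.array(c['intrinsics']);R=cv2.Rodrigues(np.array(c['rvec'],float))[0];t=np.array(c['tvec'],float).ravel()
    z=c['range_z'].astype(float);v,u=np.mgrid[:z.shape[0],:z.shape[1]]
    P=np.stack([(u-K[0,2])*z/K[0,0],(v-K[1,2])*z/K[1,1],z],-1)
    W=(P-t)@R; W[z==0]=np.nan; return W
E
python3 - <<'E'
from h import *
s=manip.sense();print(s)
ims=[]
for n in('scene','side'):
    c=cap(n);cv2.imwrite('pics/%s0.png'%n,c['color'][:,:,::-1])
E
```

```text
{'clock': 0.0, 'qpos': array([-8.26016708e-02,  1.24502861e-01,  1.65169677e+00,  1.15343260e-05,
        1.36749993e+00, -8.26140962e-02]), 'qd': array([ 8.07259112e-05,  3.29247619e-04, -3.01455362e-04,  1.65504726e-03,
       -1.30420719e-03, -2.81071336e-04]), 'effort': array([ 3.96925461e-04, -4.23608243e+01, -3.65454090e+01,  2.94756808e-05,
        6.89593100e-03,  2.82237529e-06]), 'position': array([6.49396067e+02, 2.28782818e-02, 2.38041000e+02]), 'tool_rot': array([-8.07478493e-04,  7.07102823e-01,  7.07109954e-01, -6.76589519e-04]), 'contact_force': array([ 0.03204904, -0.0886852 , -0.26178472]), 'moment': array([0.01298415, 0.01218017, 0.01103961]), 'grip_force': 0.0, 'grip_width': 85.17991503295605}
```

View pics/scene0.png

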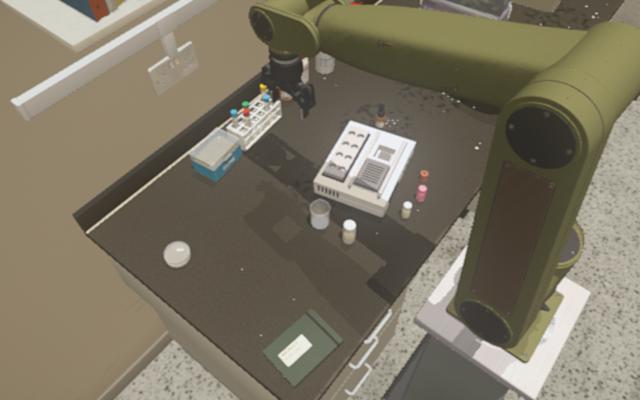

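View pics/side0.png

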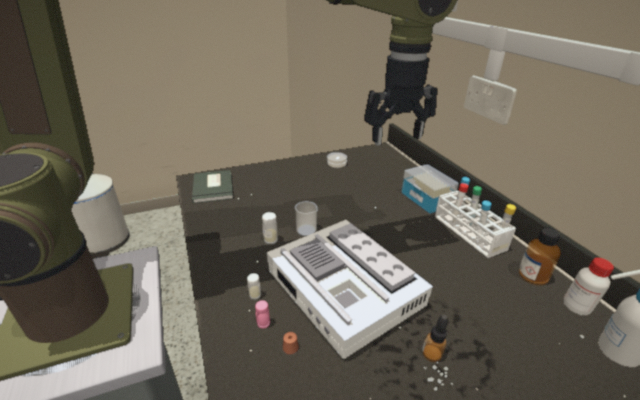

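Both views show the heater: scene (365,165), side (345,285), with the cover on the left over the round well.

Candidates (scene px):
- Small white-capped vial at (407,209): this is vial_0.
- Larger white-capped vial at (349,231): look-alike.
- Pink vial at (422,193): look-alike.
- Stopper at (424,175), dropper bottle at (381,117), beaker at (319,213).

Next I fit the heater pose from depth.

```bash
python3 - <<'E'
from h import *
for n in('scene','side'):
    c=dict(np.load(n+'.npz'));W=world(c);col=c['color'].astype(int)
    z=W[...,2]
    pix={'scene':dict(vial=(407,209),big=(349,231),pink=(422,193),stop=(424,175),drop=(381,117),beak=(319,213),heater=(365,165),cover=(371,176)),
     'side':dict(vial=(254,287),big=(270,228),pink=(262,314),stop=(290,342),drop=(434,345),beak=(306,218),heater=(345,290),cover=(317,257))}[n]
    m=((z>6)&(z<110)&(np.abs(W[...,1])<500)&(W[...,0]>250)&(W[...,0]<900)).astype(np.uint8)
    k,L,S,C=cv2.connectedComponentsWithStats(m)
    for a,(u,v) in pix.items():
        print(n,a,np.round(W[v,u]),end=' ')
        l=L[v,u]
        if l: 
            p=W[L==l];print(S[l,4],np.round(np.percentile(p,[1,99],0)).tolist())
        else: print()
    v,u=pix['heater'];l=L[v,u]
    for lo,hi in((52,60),(67,77)):
        q=(L==l)&(z>lo)&(z<hi);p=W[q];r=cv2.minAreaRect(p[:,:2].astype(np.float32));print(lo,len(p),r,np.median(p[:,2]))
E
python3 - <<'E'
import cv2
a=cv2.imread('pics/scene0.png')[90:260,290:450];b=cv2.imread('pics/side0.png')[190:380,220:460]
a=cv2.resize(a,(495,526),interpolation=2);b=cv2.resize(b,None,fx=2.5,fy=2.5,interpolation=2)
cv2.imwrite('pics/crop_side.png',b)
E
```

```text
scene vial [317. -63.  41.] 120 [[310.0, -80.0, 7.0], [330.0, -60.0, 51.0]]
scene big [389.  92.  56.] 265 [[378.0, 70.0, 8.0], [407.0, 99.0, 72.0]]
scene pink [ 315. -136.   36.] 124 [[307.0, -152.0, 7.0], [329.0, -131.0, 51.0]]
scene stop [ 346. -198.   28.] 79 [[337.0, -218.0, 7.0], [358.0, -194.0, 31.0]]
scene drop [ 555. -294.   48.] 209 [[546.0, -314.0, 7.0], [575.0, -287.0, 92.0]]
scene beak [500.  71.  11.] 503 [[458.0, 62.0, 7.0], [508.0, 112.0, 71.0]]
scene heater [474. -95.  72.] 6021 [[368.0, -250.0, 12.0], [595.0, 20.0, 76.0]]
scene cover [439. -73.  73.] 6021 [[368.0, -250.0, 12.0], [595.0, 20.0, 76.0]]
52 673 ((863.9864501953125, -309.0792236328125), (1965.77001953125, 403.81463623046875), 72.94768524169922) 56.18990949000073
67 2084 ((728.3323364257812, -160.17156982421875), (1239.27783203125, 1234.76416015625), 29.618549346923828) 70.80711026291249
side vial [322. -82.  32.] 259 [[312.0, -83.0, 7.0], [333.0, -63.0, 49.0]]
side big [393.  66.  47.] 389 [[380.0, 65.0, 7.0], [411.0, 93.0, 70.0]]
side pink [ 319. -153.   36.] 303 [[310.0, -154.0, 7.0], [332.0, -135.0, 49.0]]
side stop [ 348. -216.   27.] 242 [[339.0, -219.0, 7.0], [361.0, -197.0, 28.0]]
side drop [ 554. -314.   40.] 749 [[548.0, -321.0, 7.0], [574.0, -293.0, 93.0]]
side beak [478.  65.  53.] 13385 [[371.0, -262.0, 12.0], [603.0, 105.0, 73.0]]
side heater [ 477. -150.   32.] 13385 [[371.0, -262.0, 12.0], [603.0, 105.0, 73.0]]
side cover [445. -89.  72.] 13385 [[371.0, -262.0, 12.0], [603.0, 105.0, 73.0]]
52 0 ((0.0, 0.0), (0.0, 0.0), 0.0) nan
67 0 ((0.0, 0.0), (0.0, 0.0), 0.0) nan
  return _methods._mean(a, axis=axis, dtype=dtype,
  ret = ret.dtype.type(ret / rcount)
```

View pics/crop_side.png

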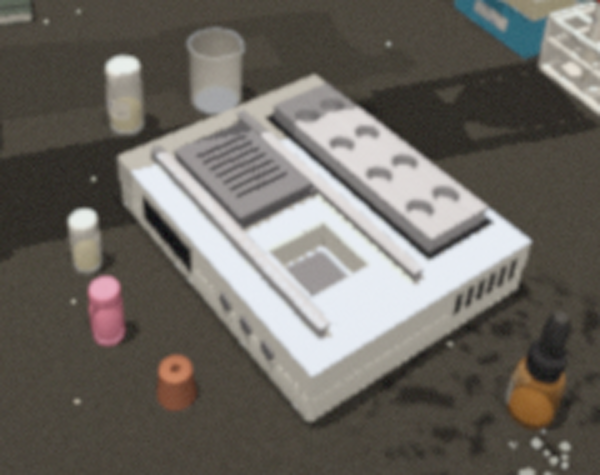

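The crop shows the heater with the cover at its left end, the square well open on the right, small white vial_0 at crop (85,240), and the pink vial and stopper beside it. Next I fit the pose against a height model.

```bash
cat >> h.py <<'E'
def model(q,x,y,ang=None):
    X,Y,a,s=q;c,sn=np.cos(a),np.sin(a);u=c*(x-X)+sn*(y-Y);v=-sn*(x-X)+c*(y-Y)
    h=np.where((abs(u)<100)&(abs(v)<125),56.,0.)
    h=np.where((u>30)&(u<86)&(abs(v)<105),72.,h)
    r=abs(abs(u+35)-39)<3; h=np.where(r&(abs(v)<107),68.,h)
    h=np.where((abs(u+35)<35)&(abs(v-50+s)<46),72.,h)
    h=np.where((abs(u+35)<25)&(abs(v+50)<25)&(abs(v-50+s)>=46),41.,h)
    return h
def fit(P,q0):
    from scipy.optimize import differential_evolution
    f=lambda q:np.mean(np.minimum(abs(model(q,P[:,0],P[:,1])-P[:,2]),8))
    b=[(q0[0]-25,q0[0]+25),(q0[1]-25,q0[1]+25),(q0[2]-.2,q0[2]+.2),(-2,14) if q0[3]<50 else (86,102)]
    r=differential_evolution(f,b,seed=1,maxiter=150,popsize=20,tol=1e-6);return r.x,r.fun
E
python3 - <<'E'
from h import *
A=[]
for n in('scene','side'):
    W=world(dict(np.load(n+'.npz'))).reshape(-1,3);W=W[~np.isnan(W[:,0])]
    k=(W[:,0]>340)&(W[:,0]<640)&(W[:,1]>-290)&(W[:,1]<60)&(W[:,2]<80)&(W[:,2]>-10);W=W[k]
    # initial yaw from points
    T=W[W[:,2]>50];r=cv2.minAreaRect(T[:,:2].astype(np.float32));print(r)
    for a in(-.3,0,.3):
        q,e=fit(W,[484,-118,a,5]);print(n,a,np.round(q,3),round(e,3))
    A.append(W)
E
```

```text
((487.5097351074219, -121.54570007324219), (202.15145874023438, 258.3291015625), 13.244279861450195)
scene -0.3 [ 4.85258e+02 -1.26932e+02 -1.00000e-01  1.23790e+01] 4.091
scene 0 [ 4.89137e+02 -1.22843e+02  2.00000e-01  6.60200e+00] 3.128
scene 0.3 [ 4.87683e+02 -1.22824e+02  2.34000e-01  4.75400e+00] 3.073
((488.8018798828125, -120.21195983886719), (201.8400421142578, 252.35435485839844), 13.67028522491455)
side -0.3 [ 4.96270e+02 -1.14884e+02 -1.00000e-01  1.38460e+01] 3.75
side 0 [ 4.90761e+02 -1.18613e+02  1.99000e-01  6.00100e+00] 2.721
side 0.3 [ 4.89006e+02 -1.20184e+02  2.34000e-01  4.51000e+00] 2.619
```

Emit:
apply_moves(deltas="0 0 -3 -0.004 -0.030 0.01 -1; 0 0 -6 -0.008 -0.065 0.03 -1; 0 0 -9 -0.012 -0.10 0.05 -1; 0 0 -12 -0.016 -0.14 0.07 -1; 0 0 -13.4 -0.020 -0.18 0.09 -1; 0 0 -13.4 -0.020 -0.205 0.11 -1; 0 0 -13.4 -0.020 -0.221 0.12 -1; 0 0 -13.4 -0.020 -0.221 0.12 -1; 0 0 -13.4 -0.020 -0.221 0.12 -1; 0 0 -13.4 -0.020 -0.221 0.12 -1")

```text
clock: 1.1
position: [430.6, -20.2, 120.6]
tool_rot: [0.001, 0.62, 0.785, 0.001]
contact_force: [0.4, -0.2, 0.5]
grip_width: 0.0
grip_force: 0.0
```

```bash
cat >> h.py <<'E'
H=[488.5,-121.,.234]
def uv(p,H=H):
    c,s=np.cos(H[2]),np.sin(H[2]);d=np.array(p[:2])-H[:2];return np.array([c*d[0]+s*d[1],-s*d[0]+c*d[1]])
def st():
    from scipy.spatial.transform import Rotation as R
    s=manip.sense();q=s['tool_rot'];M=R.from_quat(np.r_[q[1:],q[0]]).as_matrix()
    print('t',s['clock'],'uv',uv(s['position']).round(1),'tipz',round(s['position'][2]-8,1),'F',s['contact_force'].round(1),'w',s['grip_width'],'toolx yaw',np.arctan2(M[1,0],M[0,0]).round(3),'z',M[:,2].round(3))
E
python3 - <<'E'
from h import *
print(manip.tip_reach);st()
for n in('wrist','side'):
    c=cap(n);cv2.imwrite('pics/%s1.png'%n,c['color'][:,:,::-1])
E
```

```text
8.0
t 1.1 uv [-33.  111.5] tipz 112.6 F [ 0.4 -0.2  0.5] w 0.007327355813178081 toolx yaw 1.805 z [ 0.002 -0.    -1.   ]
```

View pics/wrist1.png

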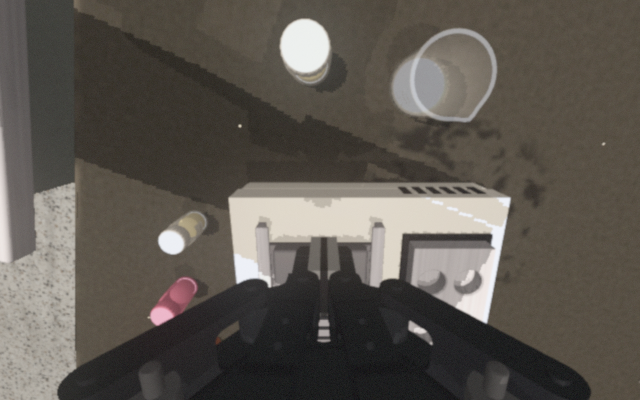

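The wrist view shows the fingers (col 322) midway between the rails (262 and 377), square with the heater and just left of the cover's end (row 243). Lowering now.

Emit:
apply_moves(deltas="0 0 0 0 -0.002 0.015 -1; 0 0 0 0 -0.002 0.03 -1; 0 0 0 0 -0.002 0.045 -1; 0 0 0 0 -0.002 0.051 -1; 0 0 0 0 -0.002 0.051 -1; 0 0 0 0 -0.002 0.051 -1")

```text
clock: 1.8
position: [427.8, -20.6, 69.0]
tool_rot: [0.0, 0.62, 0.785, 0.0]
contact_force: [0.2, -1.1, -0.2]
grip_width: 0.1
grip_force: 0.0
```

Run:
```python
from h import *
st()
```

```text
t 1.8 uv [-35.8 111.8] tipz 61.0 F [ 0.2 -1.1 -0.2] w 0.06086287073427595 toolx yaw 1.805 z [ 0.001 -0.    -1.   ]
```

Emit:
apply_moves(deltas="0 0 0 -0.008 0 0 -1; 0 0 0 -0.016 0 0 -1; 0 0 0 -0.026 0 0 -1; 0 0 0 -0.036 0 0 -1; 0 0 0 -0.046 0 0 -1; 0 0 0 -0.056 0 0 -1; 0 0 0 -0.066 0 0 -1; 0 0 0 -0.076 0 0 -1; 0 0 0 -0.086 0 0 -1; 0 0 0 -0.094 0 0 -1; 0 0 0 -0.098 0 0 -1; 0 0 0 -0.098 0 0 -1")

```text
clock: 3.0
position: [449.7, -116.6, 68.1]
tool_rot: [0.0, 0.62, 0.785, -0.0]
contact_force: [0.5, 0.4, 1.0]
grip_width: 0.3
grip_force: 0.0
```

Emit:
apply_moves(deltas="0 0 0 -0.002 0 0 -1; 0 0 0 -0.003 0 0 -1; 0 0 0 -0.004 0 0 -1; 0 0 0 -0.004 0 0 -1")

```text
clock: 3.4
position: [450.2, -119.5, 68.0]
tool_rot: [-0.0, 0.62, 0.785, -0.0]
contact_force: [-1.7, 1.2, 0.4]
grip_width: -0.2
grip_force: 0.9
```

Run:
```python
from h import *
st()
```

```text
t 3.4 uv [-36.9  10.3] tipz 60.0 F [-1.7  1.2  0.4] w -0.1927299384021376 toolx yaw 1.805 z [-0.001  0.    -1.   ]
```

Emit:
apply_moves(deltas="0 0 0 -0.001 0 0 -1; 0 0 0 -0.002 0 0 -1; 0 0 0 -0.003 0 0 -1; 0 0 0 -0.004 0.001 0 -1; 0 0 0 -0.004 0.001 0 -1")

```text
clock: 3.9
position: [451.1, -122.2, 67.9]
tool_rot: [-0.003, 0.62, 0.785, -0.0]
contact_force: [-5.8, 7.0, 4.2]
grip_width: -0.1
grip_force: 4.0
```

Emit:
apply_moves(deltas="0 0 0 -0.001 0 0 -1; 0 0 0 -0.002 0 0 -1; 0 0 0 -0.002 0 0 -1")

```text
clock: 4.2
position: [451.1, -122.3, 67.8]
tool_rot: [-0.005, 0.62, 0.784, 0.001]
contact_force: [-7.2, 14.1, 8.2]
grip_width: -0.0
grip_force: 7.8
```

Stopped at v≈7.4 mm with 16 N, as expected for the right stop. Backing off and moving above the round well.

Emit:
apply_moves(deltas="0 0 0 0.006 0 0 -1; 0 0 0 0.012 0.001 -0.008 -1; 0 0 0 0.024 0.001 -0.02 -1; 0 0 0 0.036 0.001 -0.03 -1; 0 0 0 0.044 0.001 -0.03 -1; 0 0 0 0.044 0.001 -0.03 -1; 0 0 0 0.044 0.001 -0.03 -1")

```text
clock: 4.9
position: [443.6, -82.1, 98.1]
tool_rot: [0.0, 0.62, 0.785, -0.0]
contact_force: [-0.0, 0.5, -0.2]
grip_width: 0.2
grip_force: 0.0
```

Run:
```python
from h import *
st()
for n in('wrist','side','scene'):
    c=cap(n);I=c['color'][:,:,::-1]
    W=world(c)
    if n=='wrist': cv2.imwrite('pics/wrist2.png',I)
    if n=='side': cv2.imwrite('pics/side2.png',cv2.resize(I[190:380,220:460],None,fx=2.5,fy=2.5,interpolation=2))
    W=W.reshape(-1,3);W=W[~np.isnan(W[:,0])]
    U=np.array([uv(p) for p in W[(W[:,2]>34)&(W[:,2]<48)]]);z=W[(W[:,2]>34)&(W[:,2]<48)][:,2]
    k=(abs(U[:,0]+35)<32)&(abs(U[:,1]-50)<32);
    if k.sum():print(n,k.sum(),U[k].min(0),U[k].max(0),U[k].mean(0),np.median(z[k]))
    k=(W[:,2]>70)&(W[:,2]<75);U=np.array([uv(p) for p in W[k]]);k=(abs(U[:,0]+35)<33)&(abs(U[:,1]+50)<70)
    if k.sum():print(n,'cover',k.sum(),np.percentile(U[k],[2,98],0))
```

```text
t 4.9 uv [-34.6  48.2] tipz 90.1 F [-0.   0.5 -0.2] w 0.20702773156099966 toolx yaw 1.805 z [-0. -0. -1.]
wrist 2262 [-60.45756498  26.69006333] [-10.37592129  68.3519884 ] [-35.4682559  48.5425964] 41.80721489167279
wrist cover 245 [[-38.23430747 -27.25516968]
 [-30.97452543  -8.14295009]]
side 248 [-49.46013192  38.30752791] [-8.13746226 76.83612807] [-27.39354363  60.18761745] 41.24804608965044
side cover 1469 [[-66.27202866 -94.57414148]
 [ -3.89262202  -6.63265866]]
scene 155 [-56.76650294  22.07206713] [-11.49541731  65.83167277] [-34.35959502  42.03470323] 40.71501498058289
scene cover 60 [[-66.98075615 -94.30199282]
 [-37.59230797  -4.78745343]]
```

View pics/wrist2.png

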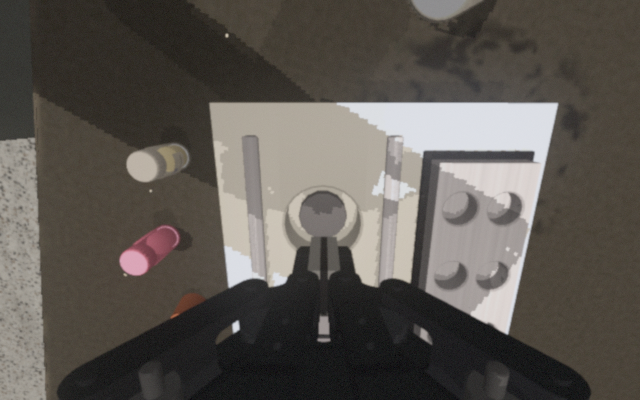

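View pics/side2.png

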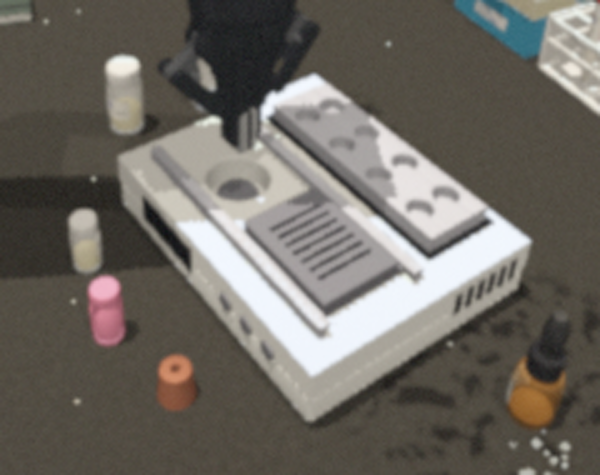

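The wrist view shows the round well open (rim around (322,215)) with the grey key inside. The side crop shows the cover fully over the square well and everything still standing. Descending to just above the key.

Emit:
apply_moves(deltas="0 0 0 0.001 -0.001 0.01 -1; 0 0 0 0.001 -0.001 0.02 -1; 0 0 0 0.001 -0.001 0.03 -1; 0 0 0 0.001 -0.001 0.04 -1; 0 0 0 0.001 -0.001 0.046 -1; 0 0 0 0.001 -0.001 0.046 -1")

```text
clock: 5.65
position: [441.6, -81.3, 50.8]
tool_rot: [-0.001, 0.62, 0.785, -0.001]
contact_force: [-0.6, 0.1, 0.6]
grip_width: -0.0
grip_force: 0.0
```

Emit:
apply_moves(deltas="0 0 0 0 0 0.002 -1; 0 0 0 0 0 0.004 -1; 0 0 0 0 0 0.006 -1; 0 0 0 0 0 0.007 -1; 0 0 0 0 0 0.007 -1")

```text
clock: 6.15
position: [443.1, -81.7, 45.8]
tool_rot: [0.001, 0.62, 0.785, 0.0]
contact_force: [0.2, -0.4, 2.9]
grip_width: 0.2
grip_force: 1.5
```

Emit:
apply_moves(deltas="0 0 0 0 0 0.002 -1; 0 0 0 0 0 0.004 -1; 0 0 0 0 0 0.005 -1; 0 0 0 0 0 0.005 -1")

```text
clock: 6.55
position: [443.3, -81.7, 42.7]
tool_rot: [-0.0, 0.62, 0.785, -0.0]
contact_force: [-8.0, 2.6, 19.4]
grip_width: -0.3
grip_force: 9.8
```

Emit:
apply_moves(deltas="0 0 0 0 0 0.001 -1; 0 0 0 0 0 0.002 -1; 0 0 0 0 0 0.002 -1")

```text
clock: 6.85
position: [443.5, -81.7, 42.5]
tool_rot: [-0.001, 0.62, 0.785, -0.0]
contact_force: [-14.6, 4.6, 32.4]
grip_width: 0.0
grip_force: 16.4
```

Bottomed out hard at tip z≈34.6 mm (expected 35). Easing off a little and holding.

Emit:
apply_moves(deltas="0 0 0 0 0 -0.002 -1; 0 0 0 0 0 -0.002 -1; 0 0 0 0 0 -0.002 -1; 0 0 0 0 0 -0.002 -1; 0 0 0 0 0 -0.002 -1; 0 0 0 0 0 -0.002 -1; 0 0 0 0 0 -0.002 -1; 0 0 0 0 0 -0.002 -1; 0 0 0 0 0 -0.002 -1; 0 0 0 0 0 -0.002 -1; 0 0 0 0 0 -0.002 -1; 0 0 0 0 0 -0.002 -1")

```text
clock: 8.05
position: [443.3, -81.7, 42.7]
tool_rot: [-0.0, 0.62, 0.785, -0.0]
contact_force: [-8.4, 2.5, 20.1]
grip_width: -0.4
grip_force: 9.7
```

Emit:
apply_moves(deltas="0 0 0 0 0 0 -1; 0 0 0 0 0 0 -1; 0 0 0 0 0 0 -1; 0 0 0 0 0 0 -1; 0 0 0 0 0 0 -1; 0 0 0 0 0 0 -1")

```text
clock: 8.65
position: [443.3, -81.7, 42.7]
tool_rot: [-0.0, 0.62, 0.785, -0.0]
contact_force: [-6.6, 2.1, 19.1]
grip_width: -0.0
grip_force: 9.7
```

Emit:
apply_moves(deltas="0 0 0 0 0 -0.008 -1; 0 0 0 0 0 -0.018 -1; 0 0 0 0 0 -0.03 -1; 0 0 0 0 0 -0.045 -1; 0 0 0 0 0 -0.06 -1; 0 0 0 0 0 -0.06 -1; 0 0 0 0 0 -0.06 -1")

```text
clock: 9.35
position: [442.6, -81.5, 100.4]
tool_rot: [0.0, 0.62, 0.785, 0.0]
contact_force: [-0.4, -0.2, -0.1]
grip_width: 0.2
grip_force: 0.0
```

Run:
```python
from h import *
st()
c=cap('wrist');W=world(c).reshape(-1,3);W=W[(W[:,2]>28)&(W[:,2]<48)]
U=np.array([uv(p) for p in W]);k=np.hypot(U[:,0]+35,U[:,1]-50)<15
print(k.sum(),np.percentile(W[k,2],[10,50,90]))
```

```text
t 9.35 uv [-35.5  49.1] tipz 92.4 F [-0.4 -0.2 -0.1] w 0.17819754825043319 toolx yaw 1.805 z [ 0. -0. -1.]
1340 [41.12061502 41.91510942 42.72460137]
```

The key sprang back: its face is at 41.9 mm, against 41.8 before. Crossing over the cover to its right end.

Emit:
apply_moves(deltas="0 0 0 -0.015 0 0 -1; 0 0 0 -0.035 0 0 -1; 0 0 0 -0.055 0 0 -1; 0 0 0 -0.075 0 0 -1; 0 0 0 -0.095 0 0 -1; 0 0 0 -0.115 0 0 -1; 0 0 0 -0.135 0 0 -1; 0 0 0 -0.155 0 0 -1; 0 0 0 -0.167 0 0 -1; 0 0 0 -0.167 0 0 -1; 0 0 0 -0.167 0 0 -1")

```text
clock: 10.5
position: [481.1, -243.9, 100.0]
tool_rot: [-0.001, 0.62, 0.785, 0.0]
contact_force: [0.5, -1.0, 0.5]
grip_width: -0.3
grip_force: 0.0
```

Run:
```python
from h import *
st()
```

```text
t 10.5 uv [ -35.7 -117.8] tipz 92.0 F [ 0.5 -1.   0.5] w -0.33121846556228907 toolx yaw 1.804 z [-0.001  0.001 -1.   ]
```

Emit:
apply_moves(deltas="0 0 0 0 0 0.01 -1; 0 0 0 0 0 0.02 -1; 0 0 0 0 0 0.028 -1; 0 0 0 0 0 0.030 -1; 0 0 0 0 0 0.030 -1")

```text
clock: 11.0
position: [480.8, -243.4, 69.4]
tool_rot: [-0.001, 0.62, 0.785, -0.0]
contact_force: [-0.5, 0.2, -0.3]
grip_width: -0.1
grip_force: 0.0
```

Emit:
apply_moves(deltas="0 0 0 0.008 0 0 -1; 0 0 0 0.016 0 0 -1; 0 0 0 0.026 0 0 -1; 0 0 0 0.036 0 0 -1; 0 0 0 0.046 0 0 -1; 0 0 0 0.056 0 0 -1; 0 0 0 0.066 0 0 -1; 0 0 0 0.076 0 0 -1; 0 0 0 0.086 0 0 -1; 0 0 0 0.096 0 0 -1; 0 0 0 0.104 0 0 -1; 0 0 0 0.104 0 0 -1")

```text
clock: 12.2
position: [456.4, -141.5, 69.9]
tool_rot: [-0.001, 0.619, 0.785, 0.0]
contact_force: [0.0, -0.3, -0.4]
grip_width: -0.1
grip_force: 0.0
```

Run:
```python
from h import *
st()
```

```text
t 12.2 uv [-35.9 -12.5] tipz 61.9 F [ 0.  -0.3 -0.4] w -0.11083283508830694 toolx yaw 1.806 z [-0.002  0.001 -1.   ]
```

Emit:
apply_moves(deltas="0 0 0 0.002 0 0 -1; 0 0 0 0.004 0 0 -1; 0 0 0 0.006 0 0 -1; 0 0 0 0.006 0 0 -1")

```text
clock: 12.6
position: [455.3, -136.8, 69.9]
tool_rot: [-0.001, 0.62, 0.785, -0.0]
contact_force: [-0.7, -0.7, -0.9]
grip_width: -0.2
grip_force: 0.4
```

Emit:
apply_moves(deltas="0 0 0 0.001 0 0 -1; 0 0 0 0.002 0 0 -1; 0 0 0 0.002 0 0 -1")

```text
clock: 12.9
position: [455.1, -135.4, 70.1]
tool_rot: [0.0, 0.62, 0.785, -0.0]
contact_force: [-0.2, -3.9, -2.6]
grip_width: -0.1
grip_force: 2.1
```

Emit:
apply_moves(deltas="0 0 0 0.001 0 0 -1; 0 0 0 0.002 0 0 -1; 0 0 0 0.003 0 0 -1; 0 0 0 0.003 0 0 -1")

```text
clock: 13.3
position: [455.1, -135.1, 70.4]
tool_rot: [0.003, 0.619, 0.785, -0.002]
contact_force: [1.8, -14.8, -8.1]
grip_width: -0.4
grip_force: 7.5
```

Emit:
apply_moves(deltas="0 0 0 0.001 0 0 -1; 0 0 0 0.002 0 0 -1; 0 0 0 0.002 0 0 -1")

```text
clock: 13.6
position: [455.1, -134.9, 70.5]
tool_rot: [0.005, 0.619, 0.785, -0.004]
contact_force: [2.0, -21.8, -10.5]
grip_width: 0.0
grip_force: 11.0
```

The left stop is firm at 22 N. Backing off, rising and checking.

Emit:
apply_moves(deltas="0 0 0 -0.008 0 0 -1; 0 0 0 -0.014 0 -0.005 -1; 0 0 0 -0.014 0 -0.025 -1; 0 0 0 -0.014 0 -0.05 -1; 0 0 0 -0.014 0 -0.08 -1; 0 0 0 -0.014 0 -0.11 -1; 0 0 0 -0.014 0 -0.14 -1; 0 0 0 -0.014 0 -0.14 -1; 0 0 0 -0.014 0 -0.14 -1")

```text
clock: 14.5
position: [458.0, -143.6, 211.5]
tool_rot: [0.001, 0.62, 0.785, 0.001]
contact_force: [-0.7, 0.3, -0.2]
grip_width: 0.1
grip_force: 0.0
```

Run:
```python
from h import *
st()
c=cap('side');W=world(c);I=c['color'][:,:,::-1]
cv2.imwrite('pics/side3.png',cv2.resize(I[190:380,220:460],None,fx=2.5,fy=2.5,interpolation=2))
c0=dict(np.load('scene.npz'))
W=W.reshape(-1,3);W=W[(W[:,2]>70)&(W[:,2]<75)];U=np.array([uv(p) for p in W]);k=(abs(U[:,0]+35)<31)&(abs(U[:,1])<105)
print(np.percentile(U[k],[1,99],0))
```

```text
t 14.5 uv [-34.9 -14.9] tipz 203.5 F [-0.7  0.3 -0.2] w 0.11177315583374801 toolx yaw 1.805 z [ 0.002  0.    -1.   ]
[[-65.44640844   4.80389424]
 [ -4.58105755  94.46405817]]
```

View pics/side3.png

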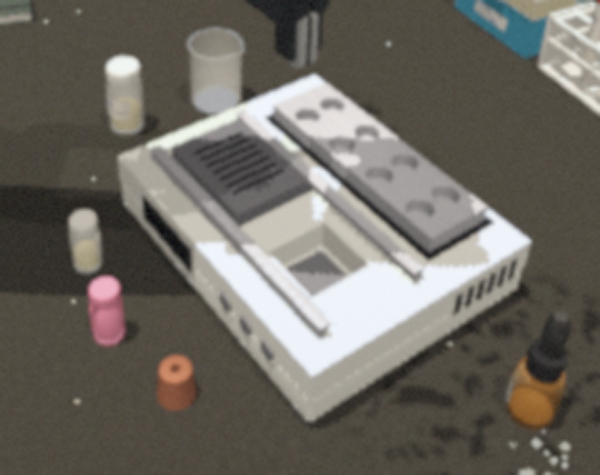

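The crop shows the cover back at the left stop (crop (240,170), spanning v = 4.8 to 94.5 mm). The square key is untouched and all loose things stand where they were.

```bash
python3 -c "
from bench import manip
print(manip.close_job())"
```

```text
the job is handed in; nothing more can be done
None
```

I slid the cover fully open, held the round key fully down for about 2 s, and saw it spring back up. I then pushed the cover back to its left stop and handed the job in at about 14.5 s; the square key and the small things were left undisturbed.

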